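# Level the raised stand by screwing down its one hovering foot

### The arm

A 7-joint arm with a two-finger parallel gripper is mounted at the origin on a cart in front of the work surface, level with it; the furniture and walls round the work are solid. World frame = base frame: x ahead of the robot, y to its left, z up, the work surface at z = 0. Lengths are in m, angles in rad, forces in N, time in s.
With the tool pointing down it reaches from about 0.4 to 0.85 m from the base axis. Payload 10.4 kg.
Tool frame: the origin (TCP) lies on the centre line of the jaws, within the pads' length; the fingertips stand 8 mm ahead of it and the grasp point (between the pads) lies 11 mm behind it (r.finger_overhang is the distance from the TCP to the fingertips, in m); z points along the fingers, y is the line along which they close (so a half turn about z gives the same grasp; the last joint's range is limited). The gripper opens to 87 mm and grips with 3 to 60 N. Pads are 19 mm wide; open, the fingers measure 117 mm over their backs; the gripper's body (75 mm by 190 mm) begins 51 mm behind the grasp point.
Start: joints at [1.291, 0.332, -0.065, 1.46, 0.022, 1.35, -0.088], TCP at [0.159, -0.605, 0.231] pointing down, gripper open.
Joint ranges: [-2.6, 2.6], [-0.5, 2.12], [-1.47, 1.34], [0.16, 2.42], [-1.27, 4.41], [0.06, 2.06], [-2.6, 2.6]. Speed limits (rad/s): [2.22, 2.22, 2.79, 2.79, 3.14, 3.14, 3.14].

### API

Orientations are given as a unit quaternion [x, y, z, w].
In Python, from bench import r, vision gives the robot as it stands.
- The arm moves only by the tool drive_tool, never from a script. Its argument "series" is a list of rows, each a list of 2 entries, a list of its own where there are three numbers: the shift along the world's x, y, z in cm, then the turn about the world's z in degrees. A call has exactly 10 rows; each row shifts and turns the commanded pose from where the row before left it; what a row does not reach is not made up. A row lasts 1/8 s, in which the tool goes at most 62.5 mm and 10.7 degrees, less where a joint would pass 70% of its speed; a pose out of reach is approached as far as the arm can. A call with a gripper value outside its range is refused whole. "hand" is the closure, from 0 (fully open) to 1 (shut), set as the call begins (left out, the last holds). The fingers move at their own pace and stop on an object; "newtons" is the grip in N (left out, the last holds). Time passes only in rows, so rows that do not move let the fingers close, or fill a call up. It gives the time, the measured TCP pose, the force, the opening and the grip force at its end, in the units of the state.
- r.read_state(): the state, without advancing time (a new reading comes with each control period).
- vision.camera(name): name is "scene" or "top" or "wrist"; returns a dict with "color" (384x512x3 uint8, red, green, blue), "intrinsics" (3x3 intrinsics, pixels), "k1" (the pictures are not rectified: a ray, as slopes to the right and down, at radius r is drawn at 1 + k1 r^2 times it, then the intrinsics apply), "R" (3x3) and "t" (3): a world point X has camera coordinates R X + t; the wrist camera has in their place "mount" (4x4, takes a point from camera to tool coordinates, whose origin is the TCP and whose axes are the flange's). Camera axes: x right, y down, z forward; pixel columns grow to the right and rows downward; lengths in m; the calibration is good to about 2 mm. A picture is of the moment at which its call begins: read the wrist's pose just before it. There is no depth.
- r.close_job(): hands the job in; it is judged then, once.
The state is a dict: "time": time; "joint_positions": joint angles; "joint_vel": joint speeds; "joint_torque": joint torques, N m; "ee_pos": TCP position; "eef_rot": TCP orientation; "ft_force": force on the tool from outside, world axes, zero at the start; "torque": the same for the moment, N m; "width": finger opening in m; "grip_force": force on a finger pad.
Only numpy, scipy, OpenCV 4.12 (cv2) and the standard library are available. Lean on these libraries where they do the work, as an engineer would, in place of code of your own. Each camera call takes 0.05 s, during which the arm holds its last target. There are 200 camera calls.

### The job

The little wooden stand on the chopping board has four screw feet, and one of them hovers above the board. Turn that leg's bar knob clockwise until its rubber foot just rests on the chopping board - its bar then lies along the long edge of the stand like the other three - without screwing it on any tighter, and let go. Leave the other three knobs, the tin on the stand and the chopping board where they are.

Things in the scene. Friction and masses are not known exactly. Their poses are not given: they have to be found in the camera images.
- knob_a (a joint): Angle (rad) of the bar knob over the hovering foot: -1.2 to -0.75 at the start, growing clockwise seen from above, limits -1.5 and 0.45. The knob turns in place and lowers its foot 8 mm per rad. At -0.25 the rubber first touches the board; at 0 it rests well (4 N) and the bar is parallel to the stand's long edge; beyond, 2 N more per mm. Friction (0.09 N m) keeps it where it is left.
- knob_a_grip (a point): Grip point of that steel knob, on its vertical axis, 23 mm above the stand's wooden top (121 mm above the worktop). y lies along the bar, x across its flat sides, z up; it turns with the knob. Bar 46 mm long, 14 mm thick, standing 8 to 34 mm above the wood. An 8 mm spindle end sticks up from the bar's middle: 4 mm on legs that are down, 10 to 14 mm here.
- stand: Fixed stand: light wooden top 190 x 270 x 16 mm, upper face 98 mm above the worktop, on four screw legs 140 mm apart in x and 220 mm in y; each has a bar knob above the wood. The hovering leg may be at any corner. Origin: centre of the stand's plan, at the chopping board's upper face; y along the long edge.
- foot_a: The hovering foot: black rubber disc, 29 mm in diameter and 10 mm thick, under a steel disc at the lower end of the spindle of knob_a; origin at the centre of its underside, z up. At the start its underside hovers 4 to 8 mm over the chopping board.
- board: Brown wooden chopping board, 200 x 280 x 22 mm, loose, lying flat on the worktop under the stand; origin at the centre of its underside; its y axis is along its long edge, which is parallel to the stand's long edge.
- tin_tuna: Low round tin, 86 mm in diameter and 40 mm high, standing loose in the middle of the stand's top; origin at the centre of its underside. To be left there.
- knob_b (a joint): Bar knob of one of the three legs whose foot already rests on the chopping board; same shape as knob_a. Value in rad, 0 at the start (bar along the stand's long edge). To be left as it is.
- knob_c (a joint): Bar knob of one of the three legs whose foot already rests on the chopping board; same shape as knob_a. Value in rad, 0 at the start (bar along the stand's long edge). To be left as it is.
- knob_d (a joint): Bar knob of one of the three legs whose foot already rests on the chopping board; same shape as knob_a. Value in rad, 0 at the start (bar along the stand's long edge). To be left as it is.

How it is judged:
By the outcome, as a careful person would: the job done as asked, in the order asked, and still so for the second after the job is handed in, with the robot touching nothing.
It also fails if it takes over 35 s, if anything falls off the work surface, if the arm or the gripper's body presses on something with over 40 N, if the wrist force passes 120 N, or if a joint passes its speed limit or range.

## Working session

There is one attempt and no reset: what is moved stays moved. The work goes in short steps, Python scripts to look and compute and a tool call to move; the robot and the scene stay as the last step left them, time stands still between calls to the robot, and variables do not carry over. Pictures are saved under pics/ and viewed, at most 10 in all, crops included, and the job is handed in when it is done.

Besides the shell and the picture viewer there is one more tool, called as a command line: name --argument value ..., lists and objects as JSON in quotes. drive_tool: Moves the arm, as the interface text tells. Its arguments: {"type":"object","properties":{"series":{"type":"array"},"hand":{"type":"number"},"newtons":{"type":"number"}},"required":["series"]}

```bash
mkdir -p pics
python3 - <<'E'
from bench import r, vision
import cv2,numpy as np,pickle
print(r.read_state())
d={}
for n in("scene","top"):
    c=vision.camera(n); d[n]=c
    print(n,c["intrinsics"],c["k1"],c["R"],c["t"])
    cv2.imwrite(f"pics/{n}0.png",cv2.resize(c["color"][:,:,::-1],(800,600),interpolation=cv2.INTER_CUBIC))
pickle.dump(d,open("d.pkl","wb"))
E
```

```text
{'time': 0.0, 'joint_positions': array([ 1.29137822,  0.33287574, -0.06465747,  1.46099197,  0.02156763,
        1.34986237, -0.08854068]), 'joint_vel': array([-1.53369394e-03,  3.51897700e-04, -4.10977941e-04, -4.19341133e-04,
       -6.13882322e-05, -1.38475468e-03,  1.35976165e-03]), 'joint_torque': array([-9.59768840e-05, -6.23255539e+01,  2.45708681e-02, -3.89898849e+01,
       -6.14446308e-02,  3.97674751e-02,  1.61381568e-04]), 'ee_pos': array([ 0.15863453, -0.60413261,  0.2297272 ]), 'eef_rot': array([ 9.91770843e-01,  1.28023722e-01, -1.17044464e-04, -7.12287969e-04]), 'ft_force': array([ 0.29837235,  0.23958901, -0.07511431]), 'torque': array([-0.01695441, -0.0146431 ,  0.07408417]), 'grip_force': 0.0, 'width': 0.08699603405158494}
scene [[466.45413567   0.         254.79291334]
 [  0.         466.45413567 191.34332142]
 [  0.           0.           1.        ]] -0.11180275761523364 [[ 0.58765723 -0.80886159 -0.02004733]
 [-0.41561893 -0.28051338 -0.86520122]
 [ 0.69420449  0.5167738  -0.50102391]] [-0.37462988  0.28543767  0.56704946]
top [[485.34842384   0.         249.95211686]
 [  0.         485.34842384 193.94059475]
 [  0.           0.           1.        ]] 0.041634726567791006 [[-0.00160231 -0.99990324 -0.01381835]
 [-0.99693225  0.00267858 -0.07822344]
 [ 0.07825288  0.01365062 -0.99684008]] [-0.05437948  0.5762411   1.07962119]
```

View pics/scene0.png

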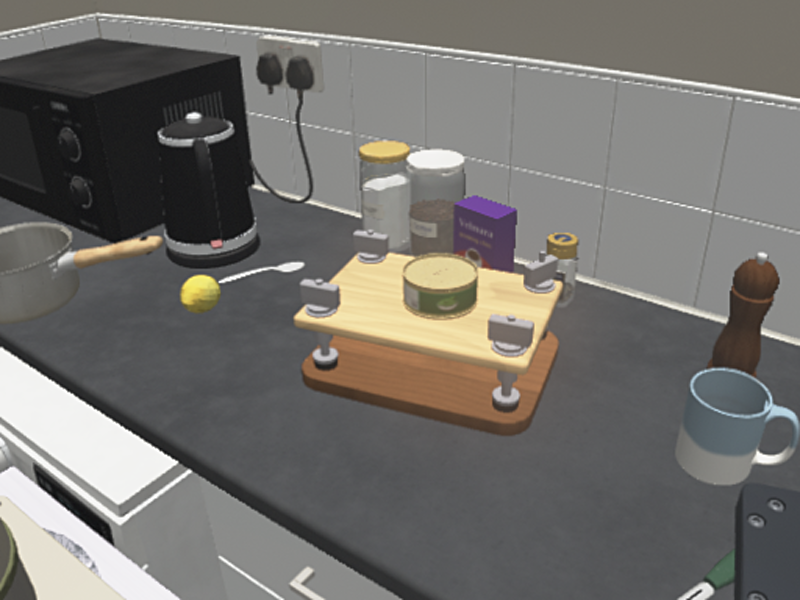

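View pics/top0.png

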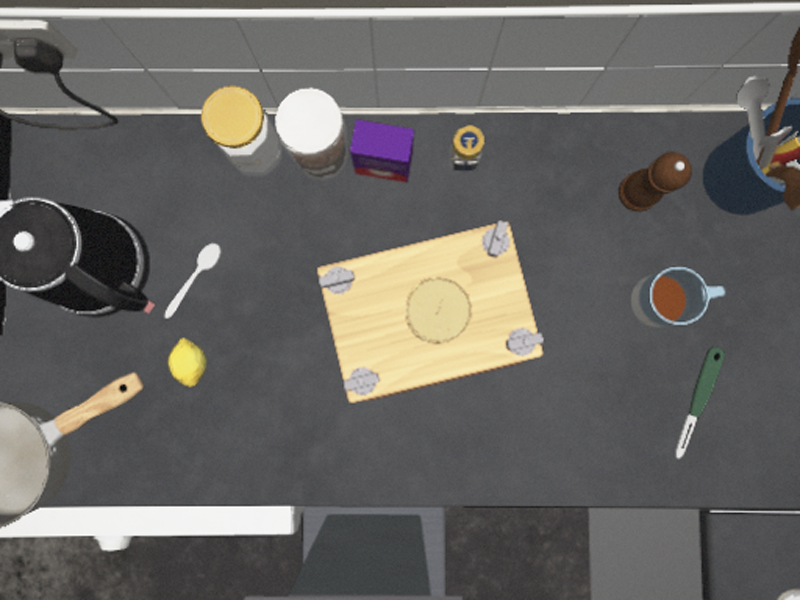

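The scene view shows the odd knob at the stand's back-right corner, at about (541,272). In the top view it is at (497,238), with its bar about 50° counter-clockwise from the long edge. The other three bars lie along the edge.

```bash
cat > h.py <<'E'
import numpy as np,cv2,pickle
from scipy.spatial.transform import Rotation as Ro
from scipy.optimize import least_squares
def ray(c,uv):  # unrectified pixel -> world origin, dir
    K=c["intrinsics"];m=(np.array(uv,float)-K[:2,2])/K[0,0]
    s=m.copy()
    for _ in range(20): s=m/(1+c["k1"]*(s@s))
    return -c["R"].T@c["t"], c["R"].T@np.r_[s,1]
def tri(rs):
    A=np.zeros((3,3));b=np.zeros(3)
    for o,d in rs:
        d=d/np.linalg.norm(d);P=np.eye(3)-np.outer(d,d);A+=P;b+=P@o
    X=np.linalg.solve(A,b)
    return X,[np.linalg.norm(np.cross(X-o,d/np.linalg.norm(d))) for o,d in rs]
def onz(c,uv,z):
    o,d=ray(c,uv);return o+d*(z-o[2])/d[2]
def proj(c,X):
    p=c["R"]@X+c["t"];s=p[:2]/p[2];s=s*(1+c["k1"]*(s@s));return s*c["intrinsics"][0,0]+c["intrinsics"][:2,2]
def wcam(c,st):
    M=c["mount"];T=np.eye(4);T[:3,:3]=Ro.from_quat(st["eef_rot"]).as_matrix();T[:3,3]=st["ee_pos"]
    W=np.linalg.inv(T@M);c["R"]=W[:3,:3];c["t"]=W[:3,3];return c
E
python3 - <<'E'
from h import *
d=pickle.load(open("d.pkl","rb"));t,s=d["top"],d["scene"]
k=.64
for n,a,b in [("knobA",(497,237),(541,268)),("knobFR",(523,341),(512,328)),("FL",(362,380),(320,290)),("BL",(339,279),(372,240))]:
    print(n,tri([ray(t,np.array(a)*k),ray(s,np.array(b)*k)]), onz(t,np.array(a)*k,.121))
C=[onz(t,np.array(a)*k,.098) for a in [(318,268),(510,222),(542,354),(350,402)]]
print(C,np.mean(C,0)); e=C[1]-C[0]; e2=C[2]-C[3]; print(np.linalg.norm(e),np.linalg.norm(C[1]-C[2]),np.degrees(np.arctan2(e[1],e[0])),np.degrees(np.arctan2(e2[1],e2[0])))
a=onz(t,np.array((489,252))*k,.132);b=onz(t,np.array((503,224))*k,.132);e=b-a;print(np.degrees(np.arctan2(e[1],e[0])))
E
```

```text
knobA (array([ 0.65590953, -0.19850897,  0.1215374 ]), [np.float64(0.00020241286042632558), np.float64(0.00020241286042628863)]) [ 0.65589367 -0.19840027  0.121     ]
knobFR (array([ 0.51873593, -0.23198802,  0.12128996]), [np.float64(0.0015557732746927335), np.float64(0.0015557732746927936)]) [ 0.51793044 -0.23068765  0.121     ]
FL (array([ 0.46685742, -0.01904333,  0.12350884]), [np.float64(0.0005839529063144008), np.float64(0.00058395290631446)]) [ 0.46719097 -0.0193498   0.121     ]
BL (array([0.60016223, 0.01098445, 0.12479705]), [np.float64(8.96224287758565e-05), np.float64(8.962242877593082e-05)]) [0.60052605 0.01136567 0.121     ]
[array([0.61818258, 0.04185507, 0.098     ]), array([ 0.68019854, -0.21917859,  0.098     ]), array([ 0.50115197, -0.25941213,  0.098     ]), array([ 0.43741284, -0.00214603,  0.098     ])] [ 0.55923648 -0.10972042  0.098     ]
0.2682993705439357 0.1835113432476982 -76.63552987784801 -76.0848487698363
-26.858599648920723
```

drive_tool --series '[[[0, 0, 5], 0], [[2.6, 2.1, 1], 7], [[2.6, 2.1, 0], 7], [[2.6, 2.1, 0], 7], [[2.6, 2.1, 0], 7], [[2.6, 2.1, 0], 7], [[2.6, 2.1, 0], 7], [[2.6, 2.1, 0], 7], [[2.6, 2.1, 0], 7], [[2.6, 2.1, 0], 7]]' --hand 0 --newtons 30

```text
time: 1.35
ee_pos: [0.3934, -0.4147, 0.2902]
eef_rot: [0.777, 0.629, -0.0, -0.0]
ft_force: [-0.8, 0.4, -0.6]
width: 0.0871
grip_force: 0.0
```

drive_tool --series '[[[2.6, 2.2, 0], 7.5], [[2.6, 2.2, 0], 7.5], [[2.6, 2.2, 0], 7.5], [[2.6, 2.2, 0], 7.5], [[2.6, 2.2, 0], 7.5], [[2.6, 2.2, 0], 7.5], [[2.6, 2.2, 0], 7.5], [[2.6, 2.2, 0], 7.5], [[2.6, 2.2, 0], 7.5], [[2.6, 2.2, 0], 7.5]]'

```text
time: 2.6
ee_pos: [0.6534, -0.195, 0.2901]
eef_rot: [0.234, 0.972, 0.0, -0.0]
ft_force: [0.4, 0.4, 0.1]
width: 0.0868
grip_force: 0.0
```

Run:
```python
from h import *
from bench import r, vision
st=r.read_state();c=wcam(vision.camera("wrist"),st);pickle.dump(c,open("w1.pkl","wb"))
print(st["time"],st["ee_pos"],st["joint_positions"],st["joint_vel"].max(),st["width"])
y=Ro.from_quat(st["eef_rot"]).as_matrix()[:,1];print(y,np.degrees(np.arctan2(y[1],y[0])))
print(c["mount"],proj(c,np.array([.656,-.1985,.132])))
cv2.imwrite("pics/w1.png",cv2.resize(c["color"][:,:,::-1],(800,600),interpolation=cv2.INTER_CUBIC))
```

```text
2.6 [ 0.65335648 -0.1949525   0.29005815] [ 0.63755551  0.51746642 -0.652968    1.16131604  0.30511295  1.55713688
  1.14485804] 0.6211285310912738 0.08683833811737661
[ 4.54911349e-01  8.90536715e-01 -1.53255827e-04] 62.940769255291464
[[-9.09594778e-04 -9.60153857e-01 -2.79470471e-01  7.74997133e-02]
 [ 9.99999586e-01 -8.80572847e-04 -2.29394490e-04 -5.40037316e-04]
 [-2.58401044e-05 -2.79470564e-01  9.60154260e-01 -1.52551278e-01]
 [ 0.00000000e+00  0.00000000e+00  0.00000000e+00  1.00000000e+00]] [254.4764242  185.73396165]
```

View pics/w1.png

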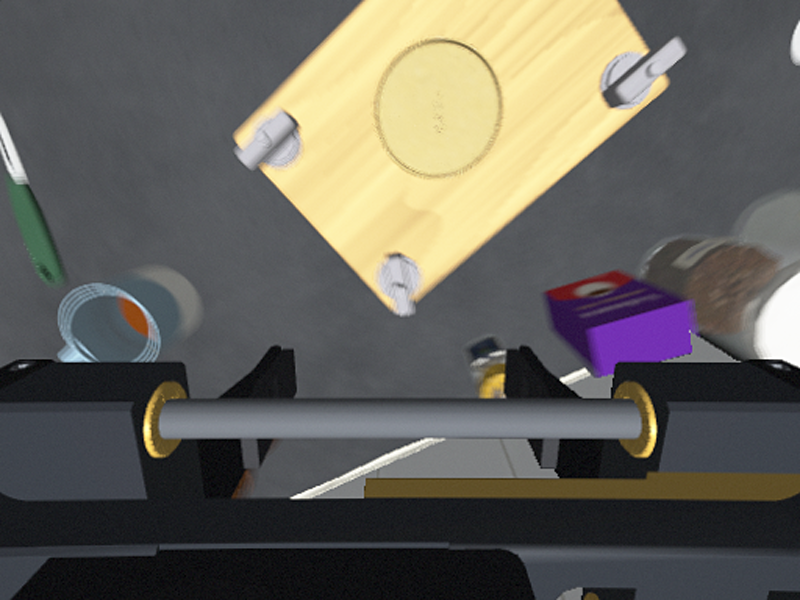

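The wrist view shows the knob at (400,283), between the fingers and about 3 mm from where I predicted. The bar is nearly vertical in the image, so it lines up with the jaws. I'll go lower and look again with the arm at rest.

drive_tool --series '[[[0.2, -0.2, -1], 0], [[0, 0, -1.5], 0], [[0, 0, -1.5], 0], [[0, 0, -1.5], 0], [[0, 0, -1], 0], [[0, 0, 0], 0], [[0, 0, 0], 0], [[0, 0, 0], 0], [[0, 0, 0], 0], [[0, 0, 0], 0]]'

```text
time: 3.9
ee_pos: [0.6548, -0.1975, 0.2257]
eef_rot: [0.236, 0.972, 0.0, 0.0]
ft_force: [-0.0, -0.0, 0.4]
width: 0.0869
grip_force: 0.0
```

Run:
```python
from h import *
from bench import r, vision
st=r.read_state();c=wcam(vision.camera("wrist"),st);pickle.dump(c,open("w2.pkl","wb"))
print(st["time"],st["ee_pos"],proj(c,np.array([.656,-.1985,.132])),proj(c,np.array([.656,-.1985,.144])))
cv2.imwrite("pics/w2.png",cv2.resize(c["color"][100:250,156:356,::-1],(800,600),interpolation=cv2.INTER_CUBIC))
```

```text
3.9 [ 0.65482797 -0.1975128   0.22572738] [255.87557075 200.31212095] [255.89012849 204.36282328]
```

View pics/w2.png

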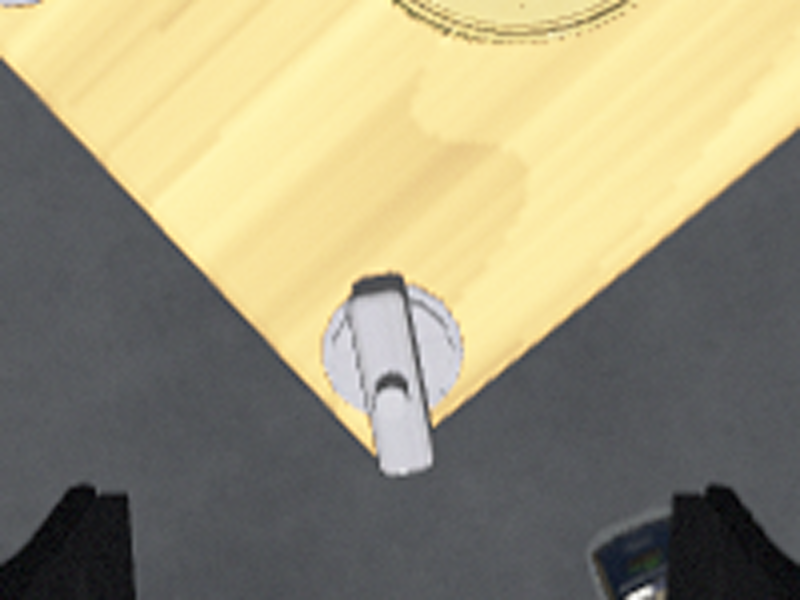

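The crop shows the bar's top face with corners at about (352,292), (404,287), (433,462) and (382,472), and the spindle at (392,385). The stand's long edge runs from (432,425) to (800,130).

Run:
```python
from h import *
c=pickle.load(open("w2.pkl","rb"));d=pickle.load(open("d.pkl","rb"))
f=lambda p:np.array([156,100])+(np.array(p,float)+.5)/4-.5
P=[onz(c,f(p),.132) for p in [(352,292),(404,287),(433,462),(382,472)]]
print(np.round(P,4),np.mean(P,0)); 
ang=lambda e:np.degrees(np.arctan2(e[1],e[0]))
print(ang(P[2]-P[1]),ang(P[3]-P[0]),np.linalg.norm(P[2]-P[1]),np.linalg.norm(P[0]-P[1]))
E=[onz(c,f(p),.098) for p in [(0,58),(372,455),(432,425),(800,130)]]
print("edges",ang(E[1]-E[0]),ang(E[2]-E[3]))
print("collar",onz(c,f((392,350)),.1), "corner", np.round(E[1:3],4))
print("tri",tri([ray(c,f((393,378))),ray(d["top"],np.array((497,237))*.64),]),tri([ray(c,f((393,378))),ray(d["scene"],np.array((541,262))*.64)]))
# zoom comparison crops
ims=[]
for n,uv in(("top",(318,152)),("scene",(346,172))):
    x,y=uv;ims.append(cv2.resize(d[n]["color"][y-25:y+25,x-25:x+25,::-1],(400,400),interpolation=cv2.INTER_CUBIC))
cv2.imwrite("pics/z.png",np.hstack(ims))
```

```text
[[ 0.6271 -0.1962  0.132 ]
 [ 0.6315 -0.1851  0.132 ]
 [ 0.6728 -0.1985  0.132 ]
 [ 0.6695 -0.2106  0.132 ]] [ 0.65022359 -0.19761742  0.132     ]
-18.034150203575244 -18.738495991669584 0.04346773601052272 0.01201890745570017
edges 13.740252763605277 -76.85844573691021
collar [ 0.65105943 -0.19858305  0.1       ] corner [[ 0.6754 -0.2174  0.098 ]
 [ 0.6752 -0.1989  0.098 ]]
tri (array([ 0.66149904, -0.20326296,  0.0868586 ]), [np.float64(0.0005007122687662442), np.float64(0.0005007122687661903)]) (array([ 0.65071851, -0.19876756,  0.13148223]), [np.float64(0.0015432185155070898), np.float64(0.0015432185155071767)])
```

View pics/z.png

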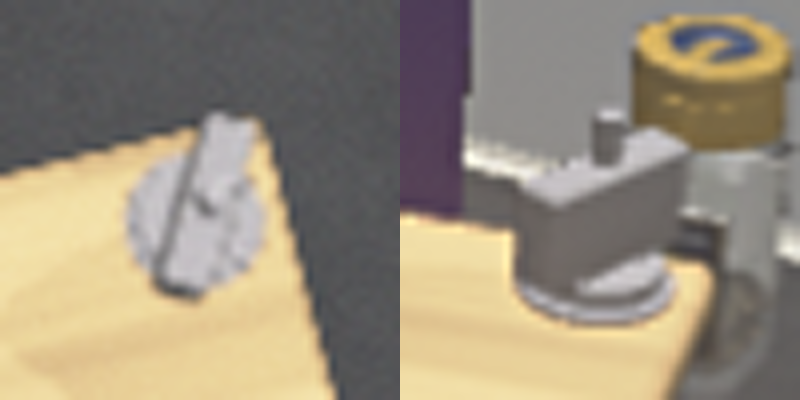

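The zoom has the bar's top centre at about (210,202) in the top crop, with the collar at (195,222). In the scene crop the bar's top centre is near (605,165).

Run:
```python
from h import *
d=pickle.load(open("d.pkl","rb"));c=pickle.load(open("w2.pkl","rb"))
f=lambda p:np.array([156,100])+(np.array(p,float)+.5)/4-.5
T=lambda p,o:np.array(o)+(np.array(p,float)+.5)/8-.5
t,s=d["top"],d["scene"]
a=T((209,203),(293,127));b=T((205,162),(321,147))
print("top",onz(t,a,.132),"collar",onz(t,T((195,222),(293,127)),.1))
print("scene",onz(s,b,.132),"scene collar",onz(s,T((195,280),(321,147)),.1))
w=ray(c,f((393,378)))
print(tri([ray(t,a),ray(s,b)]),tri([w,ray(s,b)]),tri([w,ray(t,a),ray(s,b)]))
e=onz(t,T((183,293),(293,127)),.132)-onz(t,T((233,118),(293,127)),.132);print(np.degrees(np.arctan2(e[1],e[0])))
```

```text
top [ 0.65352782 -0.19822972  0.132     ] collar [ 0.65376914 -0.19860926  0.1       ]
scene [ 0.65435716 -0.19851247  0.132     ] scene collar [ 0.65615827 -0.19773728  0.1       ]
(array([ 0.65365531, -0.19848158,  0.1322394 ]), [np.float64(0.0003223874101597667), np.float64(0.0003223874101599235)]) (array([ 0.65028925, -0.19859429,  0.13337229]), [np.float64(0.0016527869235478676), np.float64(0.001652786923548065)]) (array([ 0.65193717, -0.19827116,  0.13248107]), [np.float64(0.002449555164002791), np.float64(0.001496726947565056), np.float64(0.001316084745087395)])
163.60905833500416
```

drive_tool --series '[[[-0.3, 0, -1], 5], [[0, 0, -1.5], 5], [[0, 0, -1.5], 0], [[0, 0, -1.5], 0], [[0, 0, -1.5], 0], [[0, 0, -1.5], 0], [[0, 0, -1.3], 0], [[0, 0, -1], 0], [[0, 0, 0], 0], [[0, 0, 0], 0]]'

```text
time: 5.2
ee_pos: [0.6521, -0.1975, 0.1181]
eef_rot: [0.15, 0.989, 0.0, 0.0]
ft_force: [-0.6, -1.3, 0.4]
width: 0.0871
grip_force: 0.0
```

drive_tool --series '[[[0, 0, 0], 0], [[0, 0, 0], 0], [[0, 0, 0], 0], [[0, 0, 0], 0], [[0, 0, 0], 0], [[0, 0, 0], 0], [[0, 0, 0], 0], [[0, 0, 0], 0], [[0, 0, 0], 0], [[0, 0, 0], 0]]' --hand 1 --newtons 20

```text
time: 6.45
ee_pos: [0.6515, -0.1982, 0.1176]
eef_rot: [0.151, 0.989, -0.0, -0.0]
ft_force: [-2.6, -2.9, 1.1]
width: 0.0141
grip_force: 20.0
```

Run:
```python
from h import *
from bench import r, vision
st=r.read_state();y=Ro.from_quat(st["eef_rot"]).as_matrix()[:,1]
print(st["time"],st["ee_pos"],np.degrees(np.arctan2(y[1],y[0])),st["ft_force"],st["torque"],st["width"],st["grip_force"])
c=vision.camera("wrist");cv2.imwrite("pics/w3.png",cv2.resize(c["color"][:,:,::-1],(800,600),interpolation=cv2.INTER_CUBIC))
```

```text
6.45 [ 0.65152681 -0.19824615  0.1175956 ] 72.67915943489801 [-2.60053894 -2.86225252  1.05971692] [-0.54685077  0.22174027  0.0732053 ] 0.014058791584896028 20.000080419704318
```

View pics/w3.png

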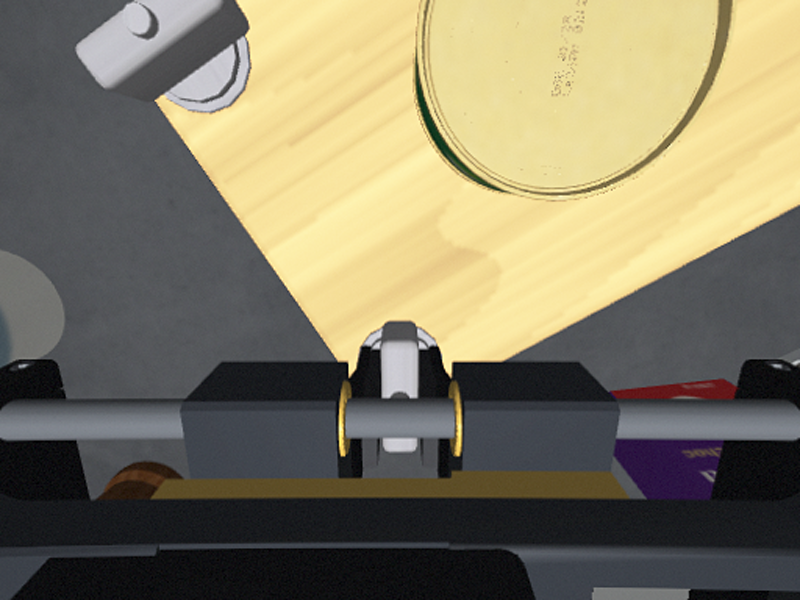

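The bar is held squarely: the jaws are 14 mm apart, and in the image the bar is centred at (400,385) between the pads. Now I'll turn clockwise.

drive_tool --series '[[[0, 0, 0], -6], [[0, 0, 0], -6], [[0, 0, 0], -6], [[0, 0, 0], -6], [[0, 0, 0], -6], [[0, 0, 0], -6], [[0, 0, 0], -6], [[0, 0, 0], -6], [[0, 0, 0], 0], [[0, 0, 0], 0]]'

```text
time: 7.75
ee_pos: [0.6523, -0.1972, 0.1176]
eef_rot: [0.538, 0.843, 0.0, 0.0]
ft_force: [5.2, -1.3, -2.3]
width: 0.0139
grip_force: 20.0
```

Run:
```python
from h import *
from bench import r, vision
st=r.read_state();y=Ro.from_quat(st["eef_rot"]).as_matrix()[:,1]
print(st["time"],st["ee_pos"],np.degrees(np.arctan2(y[1],y[0])),st["ft_force"],st["torque"],st["width"],st["grip_force"])
c=wcam(vision.camera("wrist"),st);pickle.dump(c,open("w4.pkl","wb"));cv2.imwrite("pics/w4.png",cv2.resize(c["color"][:,:,::-1],(800,600),interpolation=cv2.INTER_CUBIC))
```

```text
7.75 [ 0.6523355  -0.19720864  0.11759644] 24.859261598720895 [ 5.20933658 -1.25485295 -2.3426053 ] [-0.30049061 -1.20070958 -0.09958132] 0.013933697738056828 19.999573485692963
```

View pics/w4.png

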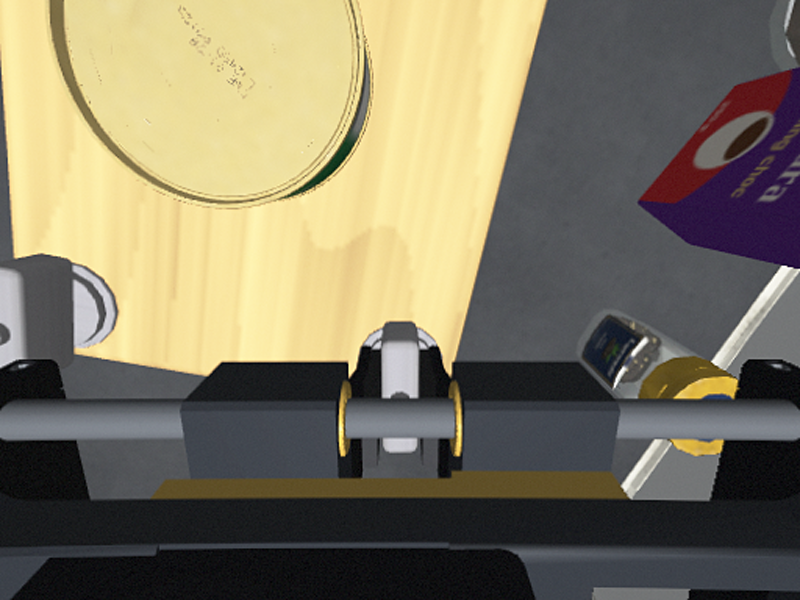

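The bar is still square in the jaws. The stand's right long edge runs from (545,0) to (462,362), and the left one from (2,120) to (14,270).

Run:
```python
from h import *
c=pickle.load(open("w4.pkl","rb"))
ang=lambda e:np.degrees(np.arctan2(e[1],e[0]))
g=lambda p:onz(c,np.array(p)*.64,.098)
print(ang(g((462,362))-g((545,0))),ang(g((14,270))-g((2,120))),ang(g((212,375))-g((78,354))))
# fit right edge from pixels
im=cv2.cvtColor(c["color"],cv2.COLOR_RGB2HSV)
m=((im[...,0]>14)&(im[...,0]<32)&(im[...,1]>60)&(im[...,2]>150))
P=[]
for v in range(5,225,3):
    u=np.where(m[v,280:370])[0]
    if len(u): P.append(onz(c,(280+u.max()+.5,v),.098)[:2])
l=cv2.fitLine(np.float32(P),cv2.DIST_HUBER,0,.001,.001).ravel();print(len(P),ang(l[:2]))
```

```text
-74.70496650046063 -75.48618032962878 14.448735039543438
74 -76.33008
```

drive_tool --series '[[[0, 0, 0], -4], [[0, 0, 0], -4], [[0, 0, 0], -3], [[0, 0, 0], 0], [[0, 0, 0], 0], [[0, 0, 0], 0], [[0, 0, 0], 0], [[0, 0, 0], 0], [[0, 0, 0], 0], [[0, 0, 0], 0]]'

```text
time: 9.05
ee_pos: [0.6526, -0.1971, 0.1176]
eef_rot: [0.617, 0.787, 0.001, 0.001]
ft_force: [7.4, -1.1, -3.8]
width: 0.0138
grip_force: 20.0
```

drive_tool --series '[[[0, 0, 0], 0], [[0, 0, 0], 0], [[0, 0, 0], 0], [[0, 0, 0], 0], [[0, 0, 0], 0], [[0, 0, 0], 0], [[0, 0, 0], 0], [[0, 0, 0], 0], [[0, 0, 0], 0], [[0, 0, 0], 0]]' --hand 0

```text
time: 10.3
ee_pos: [0.6517, -0.1975, 0.1175]
eef_rot: [0.618, 0.786, 0.0, -0.0]
ft_force: [0.0, -0.7, 0.3]
width: 0.0869
grip_force: 0.0
```

drive_tool --series '[[[0, 0, 1], 0], [[0, 0, 2], 0], [[0, 0, 2], 0], [[0, 0, 2], 0], [[0, 0, 2], 0], [[0, 0, 2], 0], [[0, 0, 1], 0], [[0, 0, 0], 0], [[0, 0, 0], 0], [[0, 0, 0], 0]]'

```text
time: 11.55
ee_pos: [0.6514, -0.1975, 0.2367]
eef_rot: [0.618, 0.786, -0.0, -0.001]
ft_force: [-0.1, -0.6, -0.6]
width: 0.0873
grip_force: 0.0
```

Run:
```python
from h import *
from bench import r, vision
st=r.read_state();y=Ro.from_quat(st["eef_rot"]).as_matrix()[:,1]
print(st["time"],st["ee_pos"],np.degrees(np.arctan2(y[1],y[0])))
c=wcam(vision.camera("wrist"),st);pickle.dump(c,open("w5.pkl","wb"));cv2.imwrite("pics/w5.png",cv2.resize(c["color"][:,:,::-1],(800,600),interpolation=cv2.INTER_CUBIC))
```

```text
11.55 [ 0.65143464 -0.19749857  0.23665107] 13.714591903596501
```

View pics/w5.png

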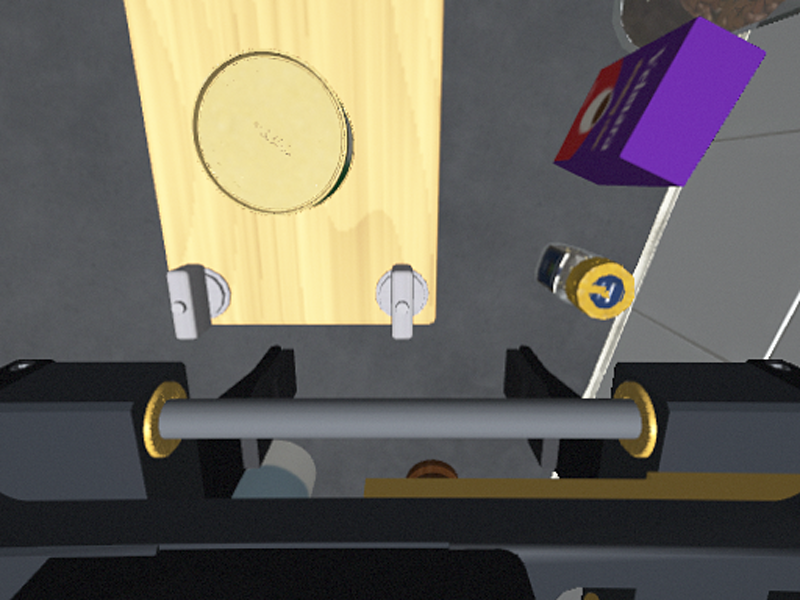

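The knob is released. Its bar, at (402,300), is upright in the image and at right angles to the stand's short edge, which is level from (178,325) to (432,324). The neighbouring knob and the tin haven't moved, and the gripper is clear.

```bash
python3 -c "
from bench import r
print(r.close_job())"
```

```text
the job is handed in; nothing more can be done
None
```

I turned the hovering leg's knob about 59° clockwise until its bar lay along the stand's long edge, let go, moved clear and handed the job in at about 11.6 s; I judged the foot's contact by the bar's angle, not by looking at the foot.

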